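Tip a specimen plate out of its holder and lay it on the warming plate

ROBOT

A 7-joint arm with a two-finger parallel gripper is mounted at the origin on the work surface. World frame = base frame: x ahead of the robot, y to its left, z up, the work surface at z = 0. Lengths are in m, angles in rad, forces in N, time in s.
With the tool pointing down it reaches from about 0.425 to 1.025 m from the base axis. Payload 9.4 kg.
Tool frame: the origin (TCP) lies on the mounting face of the last link; the fingertips stand 186 mm ahead of it and the grasp point (between the pads) lies tcp_to_grasp ahead of it (tcp_to_grasp is the distance from the TCP to the grasp point, in m); z points along the fingers, y is the direction in which the jaws open and shut (so a half turn about z gives the same grasp; the last joint's range is limited). The gripper opens to 93 mm and grips with 3 to 60 N. Pads are 15 mm wide; open, the fingers measure 128 mm over their backs; the gripper's body (75 mm by 188 mm) begins 65 mm behind the grasp point.
Start: joints at [1.113, 0.599, -0.003, 1.599, 0.002, 0.943, -0.08], TCP at [0.269, -0.673, 0.405] pointing down, gripper open.
Joint ranges: [-2.57, 2.57], [-0.35, 1.97], [-1.29, 1.29], [0.11, 2.56], [-1.05, 4.19], [0.11, 1.86], [-2.63, 2.63]. Speed limits (rad/s): [2.22, 2.22, 3.01, 3.01, 3.14, 3.14, 3.14].

INTERFACE

Orientations are given as a unit quaternion [w, x, y, z].
In Python, from workcell import get_obs, grab_frame, finish_job, tcp_to_grasp gives the robot as it stands. The module is installed in compiled form; this text tells all that it offers.
- The arm moves only by the tool send_rows, never from a script. Its arguments are lists of equal length, an entry for each row: "translation": the shift along the tool's x, y, z in mm, a list of three; "roll": the turn about the tool's z in degrees; "grip": the closure, from -1 (fully open) to 1 (shut), so that 0 is half open. In form: {"translation": [[x, y, z], ...], "roll": [roll, ...], "grip": [grip, ...]}. A call has 1 to 12 rows; each row is the pose to reach, as a shift and turn from the pose commanded when the call began, along the tool's axes at that moment; what a row does not reach only later rows make up. A row lasts 1/10 s, in which the tool goes at most 50 mm and 8.59 degrees, less where a joint would pass 70% of its speed; a pose out of reach is approached as far as the arm can. A call with a gripper value outside its range is refused whole. The fingers move at their own pace and stop on an object; "newtons" is the grip in N (left out, the last holds). Time passes only in rows, so rows that repeat a pose let the fingers close. It gives the time, the measured TCP pose, the force and the opening at its end, in the units of the state.
- get_obs(): the state, without advancing time (a new reading comes with each control period).
- grab_frame(name): name is "side" or "top" or "wrist"; returns a dict with "color" (420x560x3 uint8, red, green, blue), "fx", "fy", "cx", "cy" (pixels), "extrinsics" (4x4, takes a point from camera to world coordinates); the wrist camera has in their place "hand_eye" (4x4, takes a point from camera to tool coordinates, whose origin is the TCP and whose axes are the flange's). Camera axes: x right, y down, z forward; pixel columns grow to the right and rows downward; lengths in m; the calibration is good to about 2 mm. A picture is of the moment at which its call begins: read the wrist's pose just before it. There is no depth.
- finish_job(): hands the job in, once; it reports no verdict.
The state is a dict: "clock": time; "joints": joint angles; "qd": joint speeds; "tau": joint torques, N m; "position": TCP position; "tool_rot": TCP orientation; "ft_force": force on the tool from outside, world axes, zero at the start; "moment": the same for the moment, N m; "finger_gap": finger opening in m.
Only numpy, scipy, OpenCV 4.12 (cv2) and the standard library are available. Lean on these libraries where they do the work, as an engineer would, in place of code of your own. Each camera call takes 0.05 s, during which the arm holds its last target.

TASK

Press down the black thumb end of the holder that carries the green specimen plate, until the plate is fully tipped up, and let go: it stays up. Then take the green plate by its raised end, lift it out and lay it flat, without dropping it, inside the white outline on the black warming plate, its length along the outline's. Leave the blue plate where it is.

Things in the scene. Friction and masses are not known exactly. Their poses are not given: they have to be found in the camera images.
- green_plate_mid (a point): Centre of the green plate, a slab 100 x 32 x 5 mm, 40 g, with 3 round windows, level in a fixed white holder, 30.5 mm above the bench. x: along it, from the end to press (-x, in the black thumb pad) to the end that rises (+x); y across; z out of its top. Holder walls, 60 mm apart outside, 32 mm high, 2 mm clear of the plate, flank it from 17 mm -x of its centre to its +x end and close that end.
- dock_green_rocker (a joint): Tilt of the rocker under the green plate, rad: 0 level, 0.35 fully tipped. Level axis along plate y, 10 mm -x of plate centre, 26 mm up. Black thumb pad 64 mm wide, 0 to 52 mm -x of the axis, near flush with the plate: 2 to 5 N on the centre line 25 to 32 mm -x of the axis tips it; it stays where left. The plate's +x end then stands 20 mm higher, its last 31 mm overhanging, free to pinch across y.
- outline (a point): Centre of the white outline (116 x 48 mm) on the black warming plate, a fixed slab 170 x 120 x 12 mm lying on the bench; this point is on its top face, 12 mm above the bench. x along the outline's length, y across it, z up.
- blue_plate_mid (a point): Centre of the blue plate, same size and axes as the green one, level in its own identical holder. To be left alone.
There are look-alikes about, which are no part of the job. There is more than one size of the part that bears green_plate_mid; the job needs the smaller.

How it is judged:
On the way, in this order (a step that is already met when the one before it is completed fails the run):
1. the green plate has been tipped up by the rocker and stays tipped with nothing pressing it (value of joint dock_green_rocker above 0.25 rad and angle between green_plate_mid's own z axis and vertical above 0.2 rad and contact force between the fingers and anything else below 0.1 N), for 0.1 s.
2. the green plate is lifted clear of its holder (height (world z) of green_plate_mid above 0.06 m), for 0.1 s.
At the end, for the whole second after the job is handed in: The green plate lies flat (within 6 degrees), top up, released and at rest on the warming plate, its centre within 15 mm of the outline's centre and its length within 10 degrees of the outline's, either way round; the blue plate is within 12 mm of where it started (horizontal distance between green_plate_mid and outline below 0.015 m and z of green_plate_mid in the frame of outline below 0.006 m and angle between green_plate_mid's own z axis and vertical below 0.1 rad and angle between the x axis of green_plate_mid and the x axis of outline, either way round below 0.18 rad and linear speed of green_plate below 0.02 m/s and distance of blue_plate_mid from where it was at the start of the episode below 0.012 m); the robot touches nothing.
It fails at once if the green plate is dropped (falls free at more than 0.6 m/s) (linear speed of green_plate above 0.6 m/s and contact force between the fingers and green_plate below 0.01 N).
It fails at once if the blue plate is moved more than 12 mm (distance of blue_plate_mid from where it was at the start of the episode above 0.012 m).
It also fails if it takes over 45 s, if anything falls off the work surface, if the arm or the gripper's body presses on something with over 40 N, if the wrist force passes 120 N, or if a joint passes its speed limit or range.

## Working session

There is one attempt and no reset: what is moved stays moved. The work goes in short steps, Python scripts to look and compute and a tool call to move; the robot and the scene stay as the last step left them, time stands still between calls to the robot, and variables do not carry over. Pictures are saved under pics/ and viewed, and the job is handed in when it is done.

Besides the shell and the picture viewer there is one more tool, called by a JSON object that holds its "api" and its "payload". send_rows: Moves the arm, as the interface text tells. Its arguments: {"type":"object","properties":{"translation":{"type":"array","items":{"type":"array","items":{"type":"number"}}},"roll":{"type":"array","items":{"type":"number"}},"grip":{"type":"array","items":{"type":"number"}},"newtons":{"type":"number"}},"required":["translation","roll","grip"]}

```bash
mkdir -p pics; python3 - <<'E'
from workcell import *
import cv2,json
print(get_obs(), tcp_to_grasp if not callable(tcp_to_grasp) else tcp_to_grasp())
for n in ["side","top","wrist"]:
    f=grab_frame(n); cv2.imwrite(f"pics/{n}0.png",f["color"][:,:,::-1]); print(n,f["fx"],f["fy"],f["cx"],f["cy"],f.get("extrinsics",f.get("hand_eye")))
E
```

```text
{'clock': 0.0, 'joints': array([ 1.1132965 ,  0.6001513 , -0.00252267,  1.60010756,  0.0018117 ,
        0.94290633, -0.0798042 ]), 'qd': array([-1.84709272e-04, -1.55548595e-04,  3.62603850e-04, -8.09673958e-04,
        3.96858706e-04,  4.87197549e-05, -1.65327147e-03]), 'tau': array([-3.23689237e-04, -7.65067935e+01,  1.49760079e+00, -2.52353221e+01,
       -5.23317070e-02,  1.67058158e-02,  1.40434886e-04]), 'position': array([ 0.26938178, -0.6728907 ,  0.4038491 ]), 'tool_rot': array([-7.51360928e-04,  9.81924147e-01,  1.89273224e-01, -2.28753621e-04]), 'ft_force': array([-0.25620246, -0.35260955,  0.58711974]), 'moment': array([-0.02307857,  0.05910484, -0.07510882]), 'finger_gap': 0.09263895693733551} 0.1673
side 408.4328109512316 408.4328109512316 278.77911724422273 203.88328340371336 [[-0.92609608 -0.27824715  0.25480302  0.25690566]
 [-0.37681067  0.64817315 -0.66172902  0.55372426]
 [ 0.01896773 -0.70883714 -0.7051171   0.63702395]
 [ 0.          0.          0.          1.        ]]
top 466.51315669771134 466.51315669771134 275.6288725522261 207.79480928022363 [[-0.02639999 -0.9895812   0.14153478  0.35051623]
 [-0.99954675  0.02818048  0.01059002  0.00772893]
 [-0.0144682  -0.14119105 -0.98987664  0.96993599]
 [ 0.          0.          0.          1.        ]]
wrist 315.31384259690066 315.31384259690066 277.783759146085 203.49855294749977 [[-3.00205940e-04 -9.55717351e-01 -2.94286009e-01  8.11364371e-02]
 [ 9.99999902e-01 -1.90778336e-04 -4.00548247e-04 -1.56528565e-03]
 [ 3.26667514e-04 -2.94286100e-01  9.55717314e-01  2.05288287e-02]
 [ 0.00000000e+00  0.00000000e+00  0.00000000e+00  1.00000000e+00]]
```

View pics/side0.png

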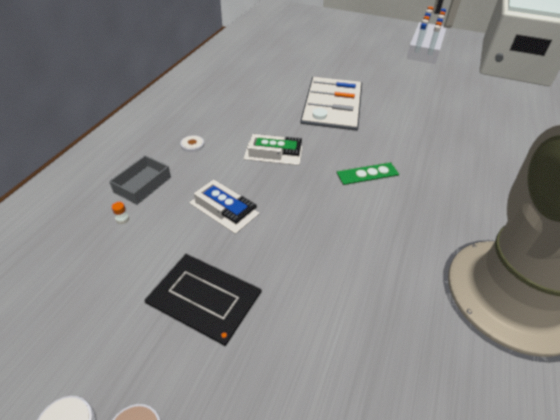

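View pics/top0.png

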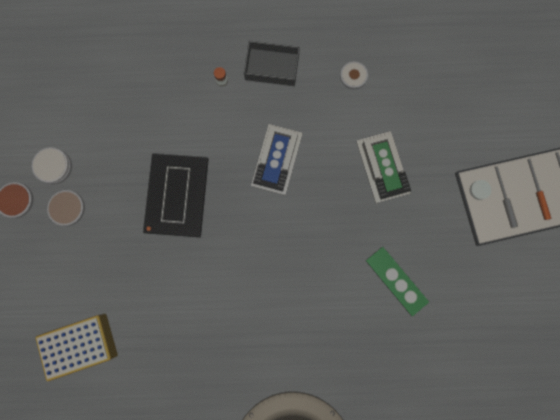

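View pics/wrist0.png

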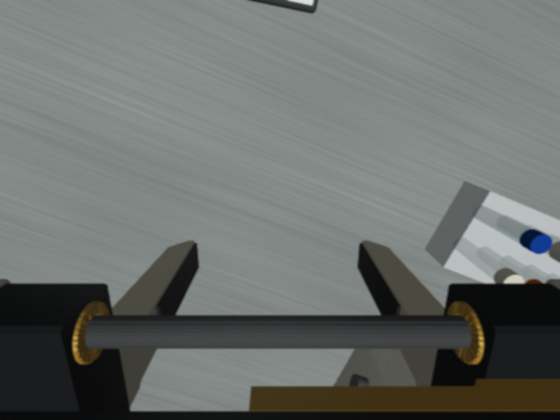

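Side view: the green holder is at about (275,148), the blue one at (226,203), the warming plate at (203,297), and a larger loose green look-alike lies at (368,173). Top view: the green holder is at (385,165) with its thumb pad toward the robot, and the outline is at (176,195). The wrist view shows only bench. I'll zoom in next.

```bash
cat > h.py <<'E'
import numpy as np,cv2
from workcell import *
def fr(n):
    o=get_obs(); f=grab_frame(n)
    from scipy.spatial.transform import Rotation as R
    if n=="wrist":
        T=np.eye(4); q=o["tool_rot"]; T[:3,:3]=R.from_quat([q[1],q[2],q[3],q[0]]).as_matrix(); T[:3,3]=o["position"]
        f["E"]=T@f["hand_eye"]
    else: f["E"]=np.array(f["extrinsics"])
    return f
def ray(f,u,v):
    d=f["E"][:3,:3]@np.array([(u-f["cx"])/f["fx"],(v-f["cy"])/f["fy"],1]); return f["E"][:3,3],d
def onz(f,u,v,z):
    o,d=ray(f,u,v); return o+d*(z-o[2])/d[2]
def tri(f,p,g,q):
    o,d=ray(f,*p);a,b=ray(g,*q); d=d/np.linalg.norm(d); b=b/np.linalg.norm(b)
    s=np.linalg.lstsq(np.c_[d,-b],a-o,rcond=None)[0]; P=o+d*s[0];Q=a+b*s[1]
    return (P+Q)/2,np.linalg.norm(P-Q)
def proj(f,P):
    c=np.linalg.inv(f["E"])@np.r_[P,1]; return c[0]/c[2]*f["fx"]+f["cx"],c[1]/c[2]*f["fy"]+f["cy"]
def crop(f,x0,y0,x1,y1,s,name):
    cv2.imwrite("pics/"+name,cv2.resize(f["color"][y0:y1,x0:x1,::-1],None,fx=s,fy=s,interpolation=cv2.INTER_CUBIC))
E
python3 - <<'E'
from h import *
t=fr("top"); s=fr("side")
a=cv2.resize(t["color"][120:220,335:435,::-1],None,fx=6,fy=6,interpolation=2)
cv2.imwrite("pics/tc.png",cv2.convertScaleAbs(a,alpha=1.6))
crop(s,230,120,320,180,8,"sc.png")
for n,f in(("t",t),("s",s)):
    im=f["color"]; hsv=cv2.cvtColor(im,cv2.COLOR_RGB2HSV)
    for cn,lo,hi in(("g",(50,120,40),(85,255,255)),("b",(105,130,40),(130,255,255))):
        m=cv2.inRange(hsv,lo,hi)
        for c in cv2.findContours(m,0,2)[0]:
            if cv2.contourArea(c)>60: print(n,cn,cv2.contourArea(c),cv2.minAreaRect(c),cv2.boxPoints(cv2.minAreaRect(c)).round(1).tolist())
E
```

```text
t b 132.0 ((271.558837890625, 172.76470947265625), (13.581995010375977, 15.279744148254395), 14.03624439239502) [[263.1000061035156, 178.5], [266.79998779296875, 163.6999969482422], [280.0, 167.0], [276.29998779296875, 181.8000030517578]]
s g 378.0 ((367.1756591796875, 173.05404663085938), (13.31631851196289, 59.18363571166992), 80.53767395019531) [[336.8999938964844, 171.39999389648438], [395.29998779296875, 161.60000610351562], [397.5, 174.8000030517578], [339.1000061035156, 184.5]]
s g 92.0 ((289.2500305175781, 144.25), (14.024806022644043, 8.834522247314453), 6.34019136428833) [[281.79998779296875, 147.89999389648438], [282.79998779296875, 139.10000610351562], [296.70001220703125, 140.60000610351562], [295.70001220703125, 149.39999389648438]]
s b 458.0 ((225.52247619628906, 199.76405334472656), (43.03591537475586, 14.09797191619873), 32.0053825378418) [[203.5, 194.3000030517578], [211.0, 182.39999389648438], [247.5, 205.1999969482422], [240.0, 217.10000610351562]]
```

View pics/tc.png

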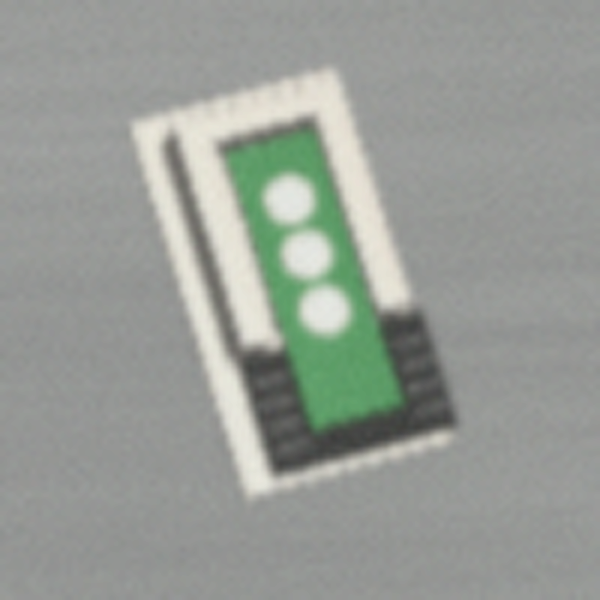

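View pics/sc.png

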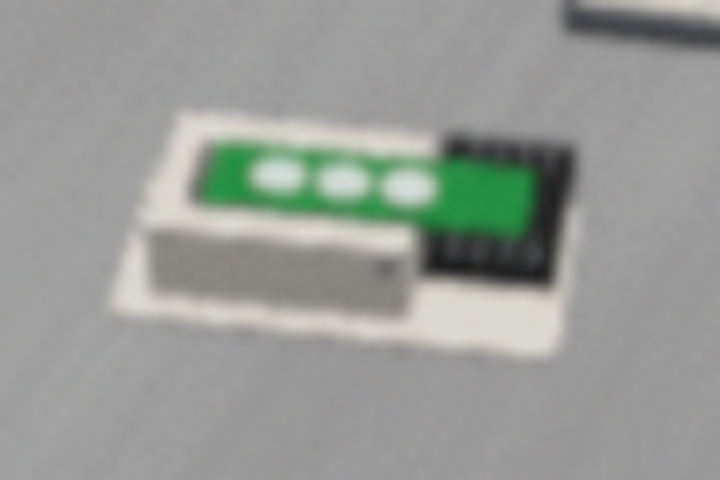

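The crops show the green plate and its four corners clearly in both views. I'll triangulate those, then the outline.

```bash
cat > meas.py <<'E'
from h import *
def rect(f,box,fn,k=8):
    x0,y0,x1,y1=box
    a=cv2.resize(f["color"][y0:y1,x0:x1],None,fx=k,fy=k,interpolation=cv2.INTER_CUBIC).astype(int)
    m=fn(a).astype(np.uint8)
    c=max(cv2.findContours(m,0,2)[0],key=cv2.contourArea)
    return c,lambda p:(np.asarray(p,float)+.5)/k-.5+[x0,y0]
def quad(c):
    h=cv2.convexHull(c)
    q=cv2.approxPolyN(h,4,ensure_convex=True).reshape(-1,2) 
    return q
E
python3 - <<'E'
from meas import *
t=fr("top"); s=fr("side")
g=lambda k:(lambda a:(a[...,1]-np.maximum(a[...,0],a[...,2]))>k)
b=lambda k:(lambda a:(a[...,2]-np.maximum(a[...,0],a[...,1]))>k)
def order(f,q,z):
    return [onz(f,*p,z) for p in q]
for nm,fn,bt,bs in(("green",g,(355,130,415,205),(240,130,310,165)),("blue",b,(250,125,305,195),(190,175,262,230))):
    ct,mt=rect(t,bt,fn(18)); cs,ms=rect(s,bs,fn(30))
    qt=mt(quad(ct)); qs=ms(quad(cs))
    A=np.array(order(t,qt,.033)); B=np.array(order(s,qs,.033))
    print(nm)
    P=[]
    for i in range(4):
        j=np.argmin(np.linalg.norm(B-A[i],axis=1)); p,e=tri(t,qt[i],s,qs[j]); P.append(p)
        print(qt[i].round(1),qs[j].round(1),A[i].round(4),B[j].round(4),p.round(4),round(e,4))
    print("mid",np.mean(P,0).round(4),A.mean(0).round(4),B.mean(0).round(4))
    for X in (A,B):
        print(np.linalg.norm(X-np.roll(X,1,0),axis=1).round(4), [round(float(np.degrees(np.arctan2(*(X[i]-X[i-1])[[1,0]]))),1) for i in range(4)])
# outline + slab
w=lambda a:a.min(-1)>70
for n,f,bx in(("t",t,(155,160,198,228)),("s",s,(163,266,246,325))):
    x0,y0,x1,y1=bx
    a=f["color"][y0:y1,x0:x1]; print(n,np.percentile(a.min(-1),[5,50,80,90,95,99]))
    crop(f,x0-15,y0-15,x1+15,y1+15,6,"o%s.png"%n)
E
```

```text
green
[402.2 187.2] [296.6 139.9] [ 0.5195 -0.2407  0.033 ] [ 0.5196 -0.24    0.033 ] [ 0.5197 -0.2408  0.0324] 0.0003
[386.6 191.6] [296.6 149.9] [ 0.5114 -0.2085  0.033 ] [ 0.5054 -0.2017  0.033 ] [ 0.5105 -0.2106  0.0258] 0.0042
[371.9 144.9] [254.1 144.9] [ 0.6097 -0.1843  0.033 ] [ 0.6079 -0.1788  0.033 ] [ 0.6112 -0.1854  0.0276] 0.0001
[386.8 140.8] [256.8 137.1] [ 0.6176 -0.2153  0.033 ] [ 0.6153 -0.2113  0.033 ] [ 0.6182 -0.2164  0.029 ] 0.001
mid [ 0.5649 -0.2133  0.0287] [ 0.5645 -0.2122  0.033 ] [ 0.5621 -0.208   0.033 ]
[0.1013 0.0332 0.1013 0.0321] [-165.5, 104.1, 13.8, -75.9]
[0.0998 0.0408 0.1051 0.0333] [-163.3, 110.4, 12.6, -77.3]
blue
[289.1 137.1] [212.6 184.3] [ 0.6317 -0.014   0.033 ] [ 0.6316 -0.0122  0.033 ] [ 0.6325 -0.014   0.0311] 0.0005
[277.1 183.4] [248.9 205.4] [0.5347 0.0135 0.033 ] [0.5306 0.0157 0.033 ] [0.5337 0.0131 0.0299] 0.0032
[261.1 179.2] [236.6 215.6] [0.5445 0.046  0.033 ] [0.5414 0.0519 0.033 ] [0.5454 0.0461 0.0259] 0.0012
[274.7 133.3] [202.3 192.6] [0.6407 0.0156 0.033 ] [0.639  0.0197 0.033 ] [0.6421 0.0156 0.0283] 0.0001
mid [0.5884 0.0152 0.0288] [0.5879 0.0153 0.033 ] [0.5857 0.0188 0.033 ]
[0.0309 0.1009 0.034  0.1009] [-106.8, 164.2, 73.2, -17.6]
[0.1048 0.0378 0.1028 0.0328] [164.6, 73.5, -18.3, -103.1]
t [36. 40. 46. 70. 79. 95.]
s [ 34.  38.  88. 139. 153. 157.]
```

View pics/ot.png

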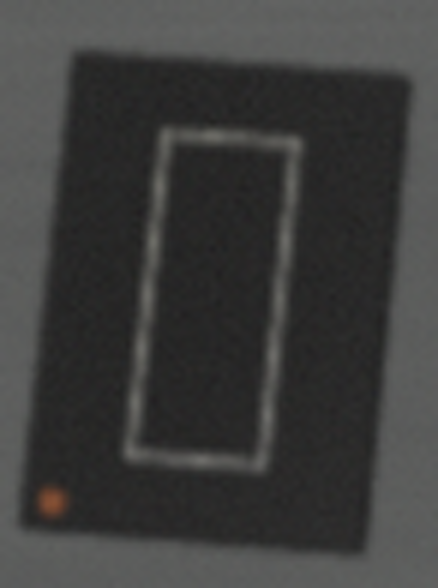

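View pics/os.png

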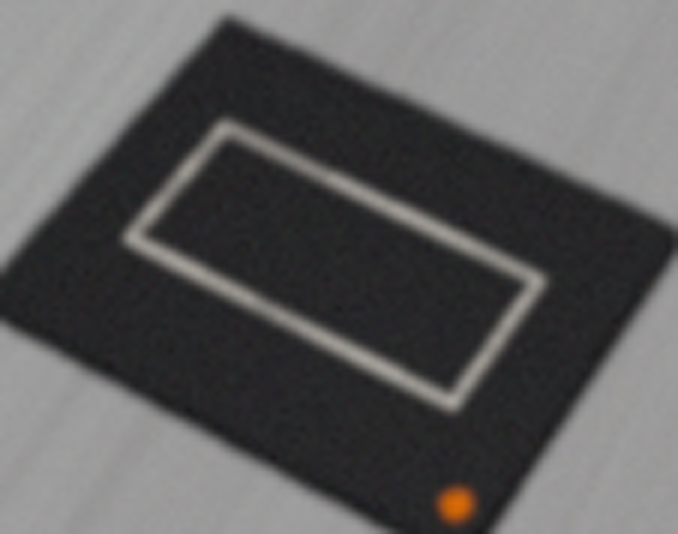

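The outline corners show up in both crops: top (164,133), (300,142), (263,465), (129,457), and side (228,124), (545,281), (453,407), (130,238). I'll fit them.

```bash
python3 - <<'E'
from meas import *
t=fr("top"); s=fr("side")
ct,mt=rect(t,(155,160,195,228),lambda a:(a.min(-1)>60))
cs,ms=rect(s,(168,283,242,324),lambda a:(a.min(-1)>85))
qt=mt(quad(ct)); qs=ms(quad(cs))
A=np.array([onz(t,*p,.012) for p in qt]); B=np.array([onz(s,*p,.012) for p in qs])
P=[]
for i in range(4):
    j=np.argmin(np.linalg.norm(B-A[i],axis=1)); p,e=tri(t,qt[i],s,qs[j]); P.append(p); print(qt[i].round(1),qs[j].round(1),A[i].round(4),B[j].round(4),p.round(4),round(e,4))
print(np.mean(P,0),A.mean(0),B.mean(0))
for X in (A,B): print(np.linalg.norm(X-np.roll(X,1,0),axis=1).round(4), [round(float(np.degrees(np.arctan2(*(X[i]-X[i-1])[[1,0]]))),1) for i in range(4)])
# move plan: tool axes, current; wrist-look pose
from scipy.spatial.transform import Rotation as R
o=get_obs();q=o["tool_rot"];M=R.from_quat([*q[1:],q[0]]).as_matrix(); print(M.round(3))
print("to above green(tcp z .35):",(M.T@(np.array([.5645,-.2115,.33])-o["position"])*1000).round())
E
```

```text
[190.4 166.4] [211.4 282.6] [0.5806 0.1951 0.012 ] [0.5187 0.2025 0.012 ] [ 0.5578  0.1918 -0.0106] 0.0563
[184.7 223.8] [239.6 296.8] [0.4594 0.2071 0.012 ] [0.4588 0.2096 0.012 ] [0.4598 0.2078 0.0087] 0.0001
[159.6 221.8] [223.3 319.9] [0.465  0.2593 0.012 ] [0.4642 0.2606 0.012 ] [0.465  0.2597 0.0101] 0.0004
[165.8 165.4] [150.8 282.6] [0.5843 0.2471 0.012 ] [0.6192 0.2449 0.012 ] [0.594  0.2498 0.029 ] 0.0294
[0.51914503 0.22725967 0.00930618] [0.52230037 0.22713833 0.012     ] [0.51523522 0.22938158 0.012     ]
[0.0522 0.1218 0.0525 0.1199] [-94.1, 174.3, 83.8, -5.8]
[0.1091 0.0604 0.0513 0.1558] [-157.1, 173.3, 83.9, -5.8]
[[ 0.928  0.372 -0.   ]
 [ 0.372 -0.928  0.   ]
 [-0.    -0.    -1.   ]]
to above green(tcp z .35): [ 445. -319.   75.]
```

Top view: outline centre (0.522, 0.227), yaw -5.8°. The side crop was clipped, so I'll check it again from the wrist. The plate triangulates to (0.5645, -0.2115), yaw 13.9°, which fits its stated size and height. Next I'll move above the pad for a wrist look.

{"api": "send_rows", "payload": {"translation": [[403,-324,104],[403,-324,104],[403,-324,104],[403,-324,104],[403,-324,104],[403,-324,104],[403,-324,104],[403,-324,104],[403,-324,104],[403,-324,104],[403,-324,104],[403,-324,104]], "roll": [7.9,7.9,7.9,7.9,7.9,7.9,7.9,7.9,7.9,7.9,7.9,7.9], "grip": [-1,-1,-1,-1,-1,-1,-1,-1,-1,-1,-1,-1]}}

```text
clock: 1.65
position: [0.5254, -0.2179, 0.3]
tool_rot: [-0.001, 0.992, 0.125, 0.0]
ft_force: [-0.2, 0.0, -0.7]
finger_gap: 0.093
```

```bash
python3 - <<'E'
from h import *
o=get_obs(); print(o["clock"],o["position"],o["tool_rot"],o["qd"].round(3))
w=fr("wrist"); np.savez("w1.npz",**w); crop(w,0,0,560,420,1,"w1.png")
E
```

```text
1.65 [ 0.52542816 -0.21790689  0.29996788] [-1.01890207e-03  9.92191432e-01  1.24720026e-01  1.96752181e-04] [ 0.063 -0.016  0.054  0.008  0.018  0.011  0.042]
```

View pics/w1.png

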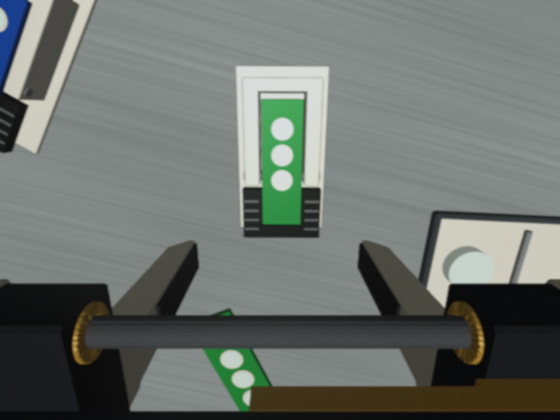

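The wrist view shows the plate from (283,98) to (283,225), square in the image, with its pad end at row 237. The arm is still settling, so I'll settle it and measure from this pose and a lower one.

{"api": "send_rows", "payload": {"translation": [[0,0,0],[0,0,0],[0,0,0]], "roll": [0,0,0], "grip": [-1,-1,-1]}}

```text
clock: 2.0
position: [0.5225, -0.2239, 0.301]
tool_rot: [0.0, 0.993, 0.12, 0.0]
ft_force: [-0.0, -0.9, -0.2]
finger_gap: 0.0928
```

```bash
cat > gm.py <<'E'
from meas import *
import sys
g=lambda k:(lambda a:(a[...,1]-np.maximum(a[...,0],a[...,2]))>k)
def look(box,tag,col=g(40),z=.033):
    w=fr("wrist"); np.savez(tag+".npz",**w); crop(w,0,0,560,420,1,tag+".png")
    c,m=rect(w,box,col); q=m(quad(c)); q=q[np.lexsort((q[:,0],q[:,1]>q[:,1].mean()))]
    A=np.array([onz(w,*p,z) for p in q]); 
    print(tag,q.round(1).tolist(),"mid",A.mean(0).round(4))
    X=A[[0,1,3,2]]; print(np.linalg.norm(X-np.roll(X,1,0),axis=1).round(4),"yaw",[round(float(np.degrees(np.arctan2(*(A[i]-A[i+2])[[1,0]]))),2) for i in (0,1)])
    return w,q
E
python3 - <<'E'
from gm import *
o=get_obs(); print(o["clock"],o["position"],o["tool_rot"].round(4))
look((230,80,340,240),"w2")
E
```

```text
2.0 [ 0.52252748 -0.22386093  0.30100498] [3.000e-04 9.928e-01 1.200e-01 1.000e-04]
w2 [[251.1, 92.2], [294.1, 92.2], [254.4, 218.9], [293.1, 218.3]] mid [ 0.5614 -0.2092  0.033 ]
[0.0997 0.0319 0.0992 0.0322] yaw [13.96, 14.16]
```

{"api": "send_rows", "payload": {"translation": [[0,0,25],[0,0,50],[0,0,50],[0,0,50],[0,0,50]], "roll": [0,0,0,0,0], "grip": [-1,-1,-1,-1,-1]}}

```text
clock: 2.55
position: [0.5234, -0.2229, 0.2517]
tool_rot: [0.0, 0.993, 0.121, 0.001]
ft_force: [0.8, 0.0, -1.1]
finger_gap: 0.0929
```

```bash
python3 - <<'E'
from gm import *
o=get_obs(); print(o["clock"],o["position"],o["tool_rot"].round(4),abs(o["qd"]).max())
w,q=look((225,40,345,240),"w3")
v=dict(np.load("w2.npz")); qv=[[251.1, 92.2], [294.1, 92.2], [254.4, 218.9], [293.1, 218.3]]
for a,b in zip(q,qv): print([x.round(4) for x in tri(w,a,v,b)])
t=fr("top");qt=[[371.9,144.9],[386.8,140.8],[386.6,191.6],[402.2,187.2]]
for a,b in zip(q,qt): print([x.round(4) for x in tri(w,a,t,b)])
E
```

```text
2.55 [ 0.52335394 -0.22292066  0.25172662] [3.000e-04 9.927e-01 1.209e-01 5.000e-04] 0.007621905038465726
w3 [[246.1, 90.8], [299.9, 90.8], [250.3, 239.4], [297.7, 239.4]] mid [ 0.5634 -0.2089  0.033 ]
[0.0955 0.0319 0.0955 0.0323] yaw [13.92, 14.13]
[array([ 0.606 , -0.1811,  0.0258]), np.float64(0.0)]
[array([ 0.6129, -0.2123,  0.0432]), np.float64(0.0)]
[array([ 0.489 , -0.2059, -0.0212]), np.float64(0.0007)]
[array([ 0.5022, -0.2435, -0.0125]), np.float64(0.0009)]
[array([ 0.6062, -0.1824,  0.0438]), np.float64(0.0015)]
[array([ 0.6127, -0.2117,  0.0492]), np.float64(0.0006)]
[array([ 0.512 , -0.2067,  0.0323]), np.float64(0.0041)]
[array([ 0.5199, -0.2386,  0.0319]), np.float64(0.0046)]
```

View pics/w3.png

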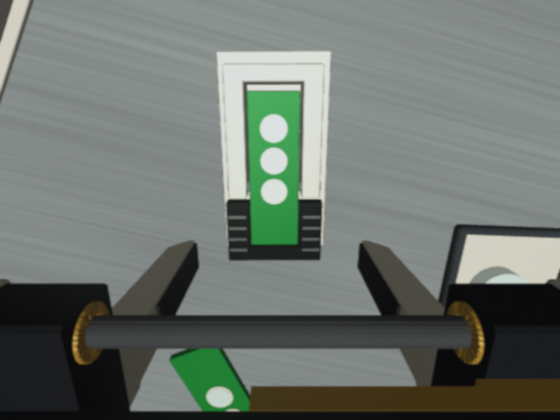

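Correcting the clipped bottom edge (row 245), the wrist gives a plate centre near (0.5615, -0.2095), against (0.5645, -0.212) from the top camera. That is within calibration error. Laterally I'll trust the wrist view, because it shows the fingers and plate together. Now close the fingers, align over the pad and descend to just above it.

{"api": "send_rows", "payload": {"translation": [[-2,-3,0],[-2,-3,5],[-2,-3,15],[-2,-3,22],[-2,-3,22],[-2,-3,22],[-2,-3,22],[-2,-3,22],[-2,-3,22],[-2,-3,22]], "roll": [0,0,0,0,0,0,0,0,0,0], "grip": [1,1,1,1,1,1,1,1,1,1], "newtons": 20}}

```text
clock: 3.65
position: [0.5205, -0.2201, 0.2289]
tool_rot: [0.0, 0.993, 0.121, 0.0]
ft_force: [0.5, -0.3, 0.1]
finger_gap: 0.0174
```

```bash
python3 - <<'E'
from h import *
o=get_obs(); print(o["clock"],o["position"],o["ft_force"],o["finger_gap"])
w=fr("wrist"); s=fr("side"); 
crop(w,0,0,560,420,1,"w4.png"); crop(s,230,100,320,180,8,"s4.png")
E
```

```text
3.65 [ 0.52050285 -0.22009476  0.22888403] [ 0.45535526 -0.28334778  0.11801841] 0.01742811055627167
```

View pics/w4.png

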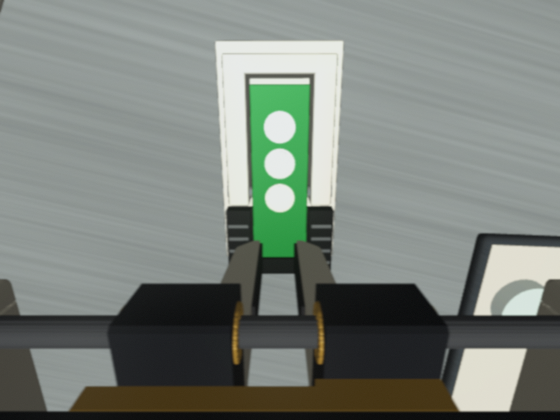

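View pics/s4.png

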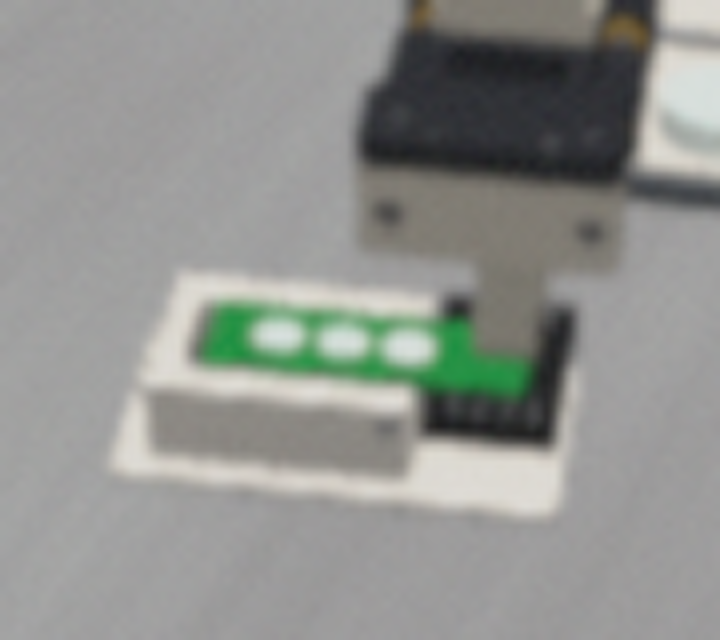

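Wrist view: the plate is centred (column 279) between the fingers. Side view: the tips hang above the plate's pad end. Now press in small steps, watching the force.

{"api": "send_rows", "payload": {"translation": [[0,0,2],[0,0,4],[0,0,6],[0,0,8],[0,0,9],[0,0,10],[0,0,11]], "roll": [0,0,0,0,0,0,0], "grip": [1,1,1,1,1,1,1]}}

```text
clock: 4.45
position: [0.5202, -0.2201, 0.2177]
tool_rot: [-0.0, 0.993, 0.121, -0.0]
ft_force: [-1.7, 0.6, 2.5]
finger_gap: 0.0004
```

{"api": "send_rows", "payload": {"translation": [[0,0,1],[0,0,2],[0,0,3],[0,0,4],[0,0,5]], "roll": [0,0,0,0,0], "grip": [1,1,1,1,1]}}

```text
clock: 4.95
position: [0.5204, -0.2201, 0.2126]
tool_rot: [-0.0, 0.993, 0.121, -0.0]
ft_force: [-2.3, -1.5, 2.6]
finger_gap: 0.0004
```

{"api": "send_rows", "payload": {"translation": [[0,0,1],[0,0,2],[0,0,3]], "roll": [0,0,0], "grip": [1,1,1]}}

```text
clock: 5.25
position: [0.5204, -0.2201, 0.2098]
tool_rot: [0.0, 0.993, 0.121, -0.0]
ft_force: [-4.4, -0.6, 12.5]
finger_gap: 0.0006
```

```bash
python3 - <<'E'
from h import *
o=get_obs(); print(o["clock"],o["position"],o["ft_force"],o["finger_gap"])
s=fr("side"); crop(s,230,100,320,180,8,"s5.png")
E
```

```text
5.25 [ 0.52041394 -0.22012654  0.20982213] [-4.38705776 -0.60158962 12.476535  ] 0.0006219764804834111
```

View pics/s5.png

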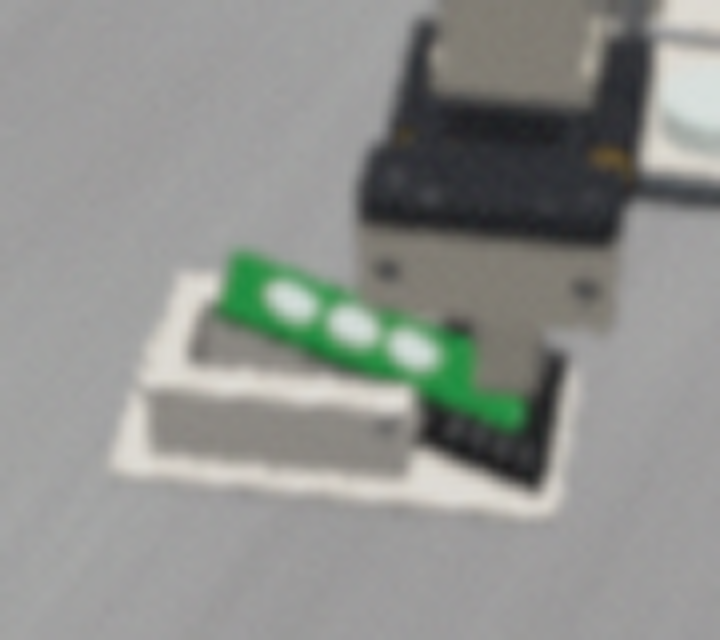

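The force jumped to 12.5 N at the stop and the plate is visibly tipped up. Let go: retract straight up, then open.

{"api": "send_rows", "payload": {"translation": [[0,0,-5],[0,0,-20],[0,0,-50],[0,0,-80],[0,0,-80],[0,0,-80],[0,0,-80],[0,0,-80]], "roll": [0,0,0,0,0,0,0,0], "grip": [1,1,1,-1,-1,-1,-1,-1]}}

```text
clock: 6.1
position: [0.5203, -0.2199, 0.2887]
tool_rot: [-0.0, 0.993, 0.121, -0.001]
ft_force: [-0.1, -0.4, 1.1]
finger_gap: 0.0357
```

```bash
python3 - <<'E'
from gm import *
o=get_obs(); print(o["clock"],o["position"],o["ft_force"],o["finger_gap"],abs(o["qd"]).max())
look((215,30,345,300),"w6")
s=fr("side");t=fr("top"); crop(s,230,100,320,180,8,"s6.png");crop(t,335,120,435,220,6,"t6.png")
np.savez("s6.npz",**s);np.savez("t6.npz",**t)
E
```

```text
6.1 [ 0.52034012 -0.21988418  0.28873029] [-0.14341338 -0.42617211  1.05919439] 0.035747166231177546 0.002302408067277042
w6 [[255.3, 94.8], [304.3, 94.8], [260.2, 215.2], [299.2, 215.2]] mid [ 0.5625 -0.2092  0.033 ]
[0.0899 0.0346 0.0899 0.0308] yaw [15.16, 12.76]
```

View pics/w6.png

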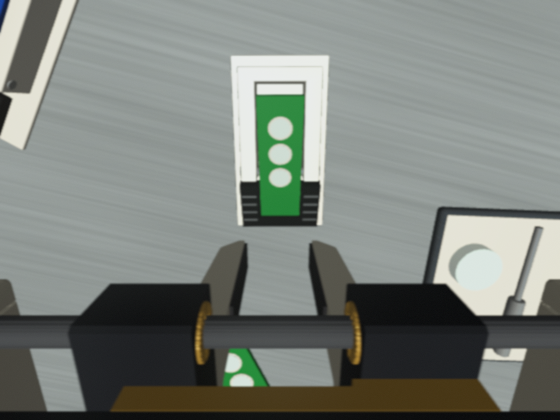

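View pics/s6.png

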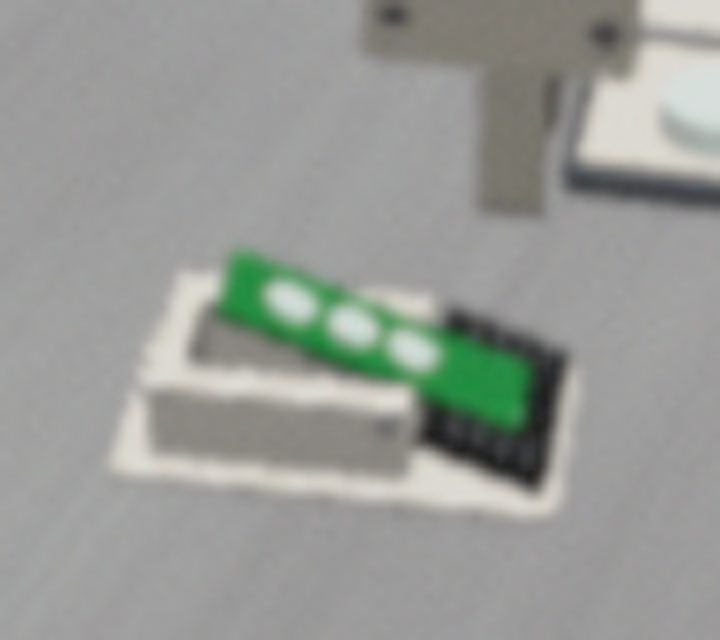

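The plate stays tipped with nothing pressing on it. Its +x end edge is at row 95, columns 255–304 in the wrist view, with the far corner near (240,249) in the side crop. I'll measure how high the raised end stands.

```bash
python3 - <<'E'
from gm import *
L=lambda n:{k:v for k,v in np.load(n).items()}
w,s,t=L("w6.npz"),L("s6.npz"),L("t6.npz")
ct,mt=rect(t,(355,130,415,205),g(18)); qt=mt(quad(ct)); print("top",qt.round(1).tolist())
cs,ms=rect(s,(240,120,310,165),g(30)); qs=ms(quad(cs)); print("side",qs.round(1).tolist())
sf=qs[np.argmin(qs@[0.6,1])]; sf=np.array([(240+.5)/8-.5+230,(249+.5)/8-.5+100]); print(sf)
tl=qt[np.argsort(qt[:,1])[:2]]; tl=tl[np.argsort(tl[:,0])]
print("far w-s",tri(w,(304.3,94.8),s,sf)); 
print("far w-t",tri(w,(304.3,94.8),t,tl[1])," near w-t",tri(w,(255.3,94.8),t,tl[0]),"far t-s",tri(t,tl[1],s,sf))
for z in(.05,.053,.056):
    a,b=onz(w,255.3,94.8,z),onz(w,304.3,94.8,z); m=(a+b)/2
    from scipy.spatial.transform import Rotation as R
    o=get_obs();q=o["tool_rot"];M=R.from_quat([*q[1:],q[0]]).as_matrix()
    print(z,np.linalg.norm(a-b),m,"in tool",M.T@(m-o["position"]))
E
```

```text
top [[392.1, 151.2], [377.8, 159.6], [374.8, 144.4], [389.4, 140.2]]
side [[296.4, 144.8], [294.8, 154.3], [256.3, 138.9], [258.8, 130.2]]
[259.5625 130.6875]
far w-s (array([ 0.6089686 , -0.21394337,  0.05222671]), np.float64(0.0006967708550415118))
far w-t (array([ 0.60865735, -0.21256158,  0.06765227]), np.float64(0.0004656559694488892))  near w-t (array([ 0.60166797, -0.18374362,  0.06451401]), np.float64(0.0005068524540892797)) far t-s (array([ 0.61202815, -0.21713188,  0.0498815 ]), np.float64(0.0037169525401915403))
0.05 0.032057953838711344 [ 0.60554512 -0.19839581  0.05      ] in tool [ 0.08810344 -0.00036724  0.23885864]
0.053 0.031616987058779474 [ 0.60544866 -0.19840488  0.053     ] in tool [ 0.08800431 -0.0003836   0.23585876]
0.056 0.031176020278847652 [ 0.6053522  -0.19841395  0.056     ] in tool [ 0.08790518 -0.00039996  0.23285888]
```

Height of the raised end: 52 mm from wrist and side, against 53 mm expected. The wrist–top pair has too short a baseline to count. The end is 88 mm ahead along tool x, so I'll go 77 mm ahead and descend with the jaws open, stopping 15 mm above for a check.

{"api": "send_rows", "payload": {"translation": [[25,0,0],[50,0,0],[77,0,10],[77,0,30],[77,0,50],[77,0,50],[77,0,50]], "roll": [0,0,0,0,0,0,0], "grip": [-1,-1,-1,-1,-1,-1,-1]}}

```text
clock: 6.95
position: [0.5951, -0.2016, 0.2394]
tool_rot: [-0.0, 0.993, 0.121, -0.001]
ft_force: [-0.5, -0.4, 0.8]
finger_gap: 0.0927
```

```bash
python3 - <<'E'
from gm import *
o=get_obs(); print(o["clock"],o["position"],o["ft_force"],o["finger_gap"],abs(o["qd"]).max())
w=fr("wrist");crop(w,0,0,560,420,1,"w7.png")
s=fr("side"); crop(s,220,70,320,170,6,"s7.png")
E
```

```text
6.95 [ 0.59509305 -0.20160997  0.23937822] [-0.4820523  -0.36770224  0.80912197] 0.09274197555166623 0.024456625342287455
```

View pics/w7.png

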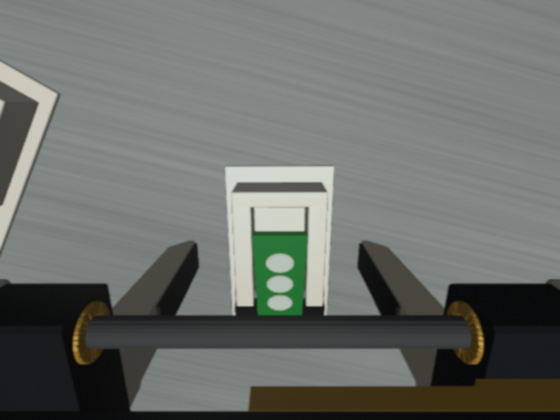

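View pics/s7.png

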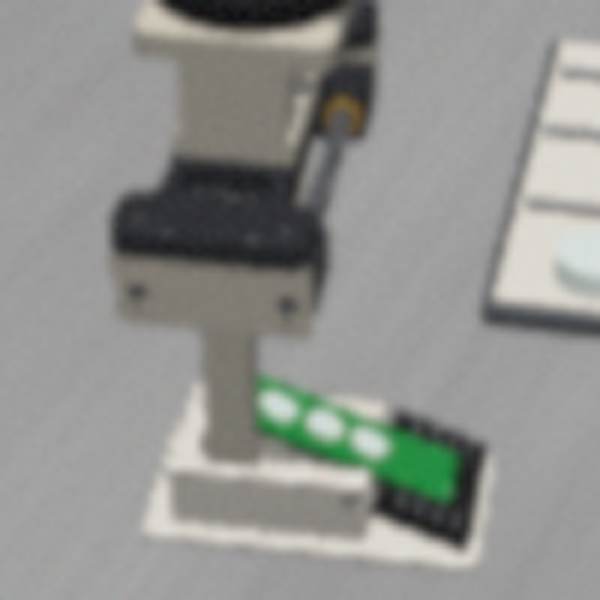

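```bash
python3 - <<'E'
from gm import *
o=get_obs();q=o["tool_rot"]
from scipy.spatial.transform import Rotation as R
M=R.from_quat([*q[1:],q[0]]).as_matrix()
w,qq=look((235,215,325,320),"w7b")
for u in (253,307): print(M.T@(onz(w,u,233.5,.0525)-o["position"]))
for P in ([0.0075,.0465,.186],[0.0,.0465,.186],[-0.0075,.0465,.186]):
    print(P,proj(w,M@np.array(P)+o["position"]))
print(o["position"],o["clock"])
E
```

```text
w7b [[251.2, 234.6], [306.1, 234.2], [256.4, 314.7], [301.1, 314.7]] mid [ 0.5687 -0.2076  0.033 ]
[0.0602 0.0351 0.0604 0.0311] yaw [15.94, 12.09]
[ 0.01138667 -0.01564908  0.18799071]
[0.0113756  0.01526746 0.18800653]
[0.0075, 0.0465, 0.186] (np.float64(361.9205945407747), np.float64(241.15614414709177))
[0.0, 0.0465, 0.186] (np.float64(360.90369584697703), np.float64(253.121130129365))
[-0.0075, 0.0465, 0.186] (np.float64(359.91117696453773), np.float64(264.799259512323))
[ 0.59539981 -0.201825    0.24049044] 7.05
```

The plate end lies 11.4 mm ahead of the pad centre (pads ±7.5 mm) and laterally centred to 0.2 mm. Descend 18 mm and close.

{"api": "send_rows", "payload": {"translation": [[0,0,6],[0,0,12],[0,0,18],[0,0,18],[0,0,18],[0,0,18],[0,0,18],[0,0,18],[0,0,18],[0,0,18],[0,0,18],[0,0,18]], "roll": [0,0,0,0,0,0,0,0,0,0,0,0], "grip": [-1,-1,-1,-1,1,1,1,1,1,1,1,1], "newtons": 30}}

```text
clock: 8.3
position: [0.5952, -0.2015, 0.2217]
tool_rot: [0.0, 0.993, 0.121, -0.0]
ft_force: [0.3, 0.7, -0.3]
finger_gap: 0.0337
```

```bash
python3 - <<'E'
from gm import *
o=get_obs(); print(o["clock"],o["position"],o["ft_force"],o["finger_gap"])
s=fr("side"); crop(s,220,70,320,170,6,"s8.png")
E
```

```text
8.3 [ 0.59521096 -0.2015447   0.22171853] [ 0.26102187  0.66638852 -0.32336717] 0.033693256847090305
```

View pics/s8.png

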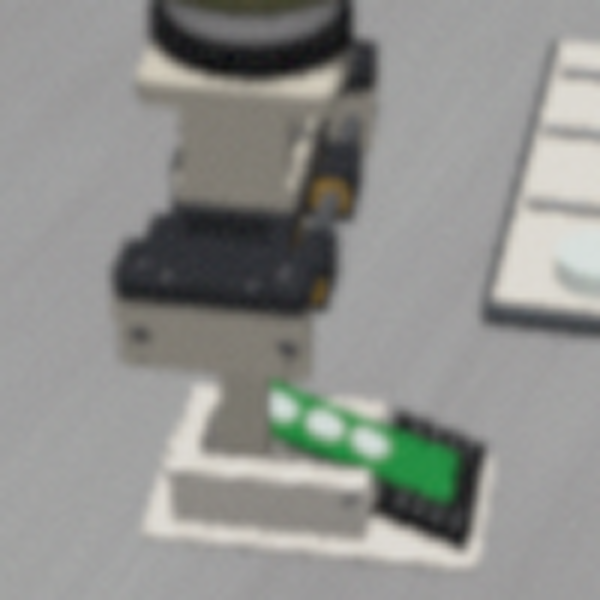

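The gap is 33.7 mm, about to close on the 32 mm plate. Let it finish.

{"api": "send_rows", "payload": {"translation": [[0,0,0],[0,0,0],[0,0,0],[0,0,0]], "roll": [0,0,0,0], "grip": [1,1,1,1]}}

```text
clock: 8.75
position: [0.5952, -0.2016, 0.2217]
tool_rot: [0.0, 0.993, 0.121, -0.0]
ft_force: [-0.3, 0.2, -0.0]
finger_gap: 0.0317
```

{"api": "send_rows", "payload": {"translation": [[0,0,-4],[0,0,-10],[0,0,-18],[0,0,-28],[0,0,-40],[0,0,-55],[0,0,-70],[0,0,-85],[0,0,-90],[0,0,-90],[0,0,-90]], "roll": [0,0,0,0,0,0,0,0,0,0,0], "grip": [1,1,1,1,1,1,1,1,1,1,1]}}

```text
clock: 9.85
position: [0.5951, -0.2014, 0.3115]
tool_rot: [-0.0, 0.993, 0.121, -0.0]
ft_force: [-1.0, -0.4, -1.2]
finger_gap: 0.0314
```

```bash
python3 - <<'E'
from gm import *
o=get_obs(); print(o["clock"],o["position"],o["ft_force"],o["finger_gap"])
s=fr("side"); crop(s,220,50,320,150,6,"s9.png"); w=fr("wrist"); crop(w,0,0,560,420,1,"w9.png")
E
```

```text
9.85 [ 0.59506493 -0.201426    0.31148633] [-1.01920918 -0.42624422 -1.18751528] 0.03144986325264243
```

View pics/s9.png

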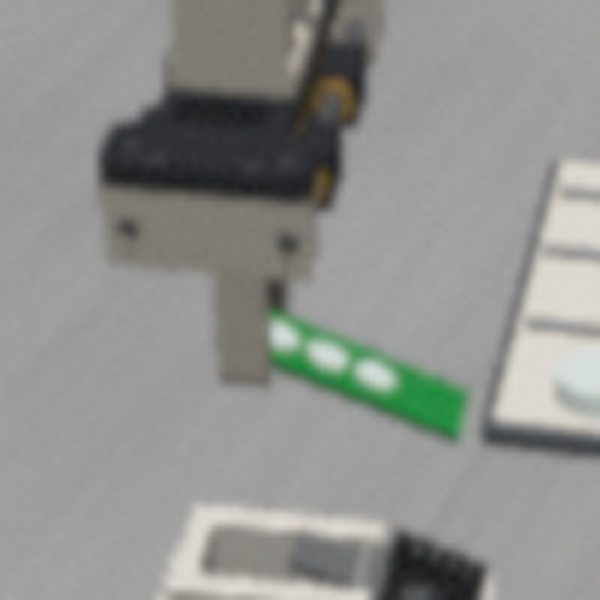

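View pics/w9.png

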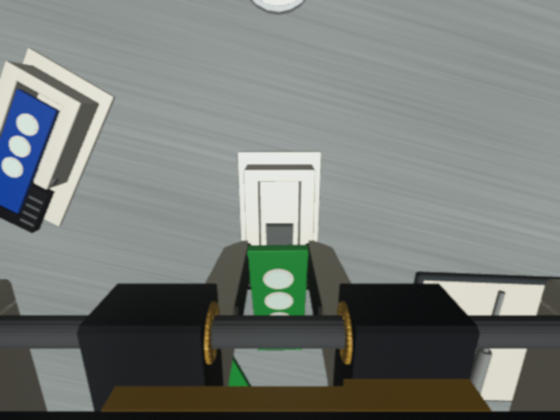

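The plate is held at the 20° tilt and clear of the holder, gap 31.4 mm. Before moving I'll redo the outline with an unclipped side box.

```bash
python3 - <<'E'
from meas import *
t=fr("top"); s=fr("side")
qt=np.array([[164,133],[300,142],[263,465],[129,457]]);qt=(qt+.5)/6-.5+[140,145]
qs=np.array([[228,124],[545,281],[453,407],[130,238]]);qs=(qs+.5)/6-.5+[148,251]
import itertools
A=np.array([onz(t,*p,.012) for p in qt]); B=np.array([onz(s,*p,.012) for p in qs])
print(A.mean(0),B.mean(0))
for i in range(4):
    j=np.argmin(np.linalg.norm(B-A[i],axis=1)); print(A[i].round(4),B[j].round(4),[x.round(4) for x in tri(t,qt[i],s,qs[j])])
for X in (A,B): print(np.linalg.norm(X-np.roll(X,1,0),axis=1).round(4), [round(float(np.degrees(np.arctan2(*(X[i]-X[i-1])[[1,0]]))),1) for i in range(4)])
E
```

```text
[0.52206268 0.22687559 0.012     ] [0.52012359 0.22866472 0.012     ]
[0.5814 0.2448 0.012 ] [0.5798 0.2459 0.012 ] [array([0.5813, 0.245 , 0.0101]), np.float64(0.0011)]
[0.5767 0.1969 0.012 ] [0.5747 0.1991 0.012 ] [array([0.577 , 0.1973, 0.0087]), np.float64(0.0011)]
[0.463  0.2097 0.012 ] [0.4601 0.2114 0.012 ] [array([0.4623, 0.21  , 0.009 ]), np.float64(0.0023)]
[0.4671 0.2561 0.012 ] [0.4659 0.2582 0.012 ] [array([0.4672, 0.2568, 0.009 ]), np.float64(0.0006)]
[0.1148 0.0481 0.1144 0.0466] [-5.7, -95.6, 173.6, 85.0]
[0.047  0.1153 0.0471 0.1146] [-96.2, 173.9, 83.0, -6.2]
```

Side and top agree to 2 mm: centre about (0.5205, 0.228), yaw -6°, sides 115 x 47 mm. Now carry the plate over at height, turning 20°.

{"api": "send_rows", "payload": {"translation": [[5,-20,0],[10,-60,0],[16,-100,0],[22,-140,0],[28,-180,0],[34,-220,0],[40,-260,0],[46,-300,0],[52,-340,0],[58,-380,0],[63,-410,0],[65,-423,0]], "roll": [1,3,5,7,9,11,13,15,17,19,20,20], "grip": [1,1,1,1,1,1,1,1,1,1,1,1]}}

```text
clock: 11.25
position: [0.5558, 0.2283, 0.3111]
tool_rot: [-0.0, 0.999, -0.051, -0.0]
ft_force: [-1.5, -0.1, 0.1]
finger_gap: 0.0314
```

{"api": "send_rows", "payload": {"translation": [[0,0,20],[0,0,40],[0,0,50],[0,0,50],[0,0,50]], "roll": [0,0,0,0,0], "grip": [1,1,1,1,1]}}

```text
clock: 11.75
position: [0.5569, 0.224, 0.2619]
tool_rot: [0.0, 0.999, -0.054, -0.0]
ft_force: [0.7, 0.4, -0.1]
finger_gap: 0.0311
```

```bash
python3 - <<'E'
from gm import *
o=get_obs(); print(o["clock"],o["position"],o["tool_rot"],o["ft_force"],o["finger_gap"],abs(o["qd"]).max())
s=fr("side"); crop(s,120,210,270,330,5,"s10.png"); w=fr("wrist"); crop(w,0,0,560,420,1,"w10.png"); np.savez("w10.npz",**w)
E
```

```text
11.75 [0.55692434 0.223953   0.26189304] [ 1.82660732e-04  9.98566504e-01 -5.35247664e-02 -5.43057726e-05] [ 0.69322497  0.3907469  -0.13147936] 0.031110553416049784 0.01420202740338745
```

View pics/s10.png

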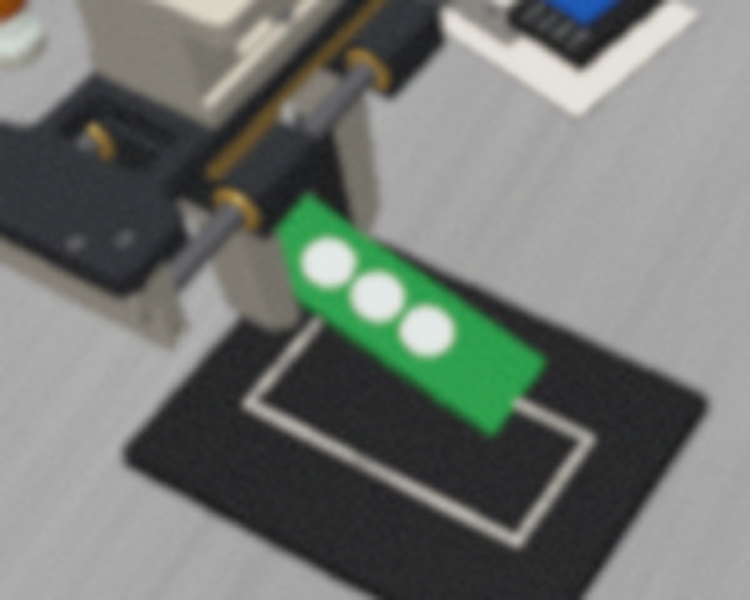

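View pics/w10.png

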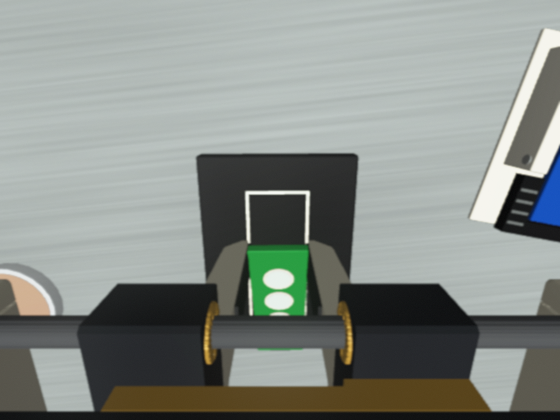

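The wrist view shows the outline's far edge at row 193, columns 246–309, centred laterally on the fingers. I'll check how far ahead it is; it should be 21 mm.

```bash
python3 - <<'E'
from h import *
w={k:v for k,v in np.load("w10.npz").items()}
o=get_obs()
from scipy.spatial.transform import Rotation as R
q=o["tool_rot"];M=R.from_quat([*q[1:],q[0]]).as_matrix()
for u,v in((246,193),(309,193),(246,236),(307.5,236)):
    P=onz(w,u,v,.012); print(P.round(4),((M.T@(P-o["position"]))*1000).round(1))
# plate end top edge row 246
print(((M.T@(onz(w,279,246,.0525+.2619-.2217)-o["position"]))*1000).round(1))
E
```

```text
[0.5777 0.247  0.012 ] [ 18.  -24.7 250.5]
[0.5727 0.1998 0.012 ] [ 18.   22.8 250.5]
[0.543  0.2518 0.012 ] [-17.1 -25.8 250.5]
[0.5378 0.2037 0.012 ] [-17.1  22.7 250.5]
[ 1.160e+01 -1.000e-01  1.698e+02]
```

Outline centre comes out 40 mm behind and 1 mm left of the fingers, against 37 and 0 planned. Correct by (-2,-1), lower to just above contact, and ease the grip so the plate can pivot.

{"api": "send_rows", "payload": {"translation": [[-2,-1,10],[-2,-1,20],[-2,-1,30],[-2,-1,38],[-2,-1,40],[-2,-1,40]], "roll": [0,0,0,0,0,0], "grip": [1,1,1,1,1,1], "newtons": 15}}

```text
clock: 12.45
position: [0.5546, 0.2258, 0.221]
tool_rot: [0.0, 0.999, -0.053, -0.0]
ft_force: [0.3, -0.3, -0.6]
finger_gap: 0.0319
```

{"api": "send_rows", "payload": {"translation": [[0,0,2],[0,0,4],[0,0,6],[0,0,8],[0,0,9],[0,0,10]], "roll": [0,0,0,0,0,0], "grip": [1,1,1,1,1,1]}}

```text
clock: 13.05
position: [0.5548, 0.2259, 0.2117]
tool_rot: [-0.0, 0.999, -0.053, 0.0]
ft_force: [0.7, 0.2, 0.5]
finger_gap: 0.0319
```

```bash
python3 - <<'E'
from gm import *
o=get_obs(); print(o["clock"],o["position"],o["ft_force"],o["finger_gap"],abs(o["qd"]).max())
s=fr("side"); crop(s,120,210,270,330,5,"s11.png")
E
```

```text
13.05 [0.55478093 0.22587571 0.21169606] [0.68955547 0.23913369 0.48743541] 0.03187200396749469 0.017775567902174615
```

View pics/s11.png

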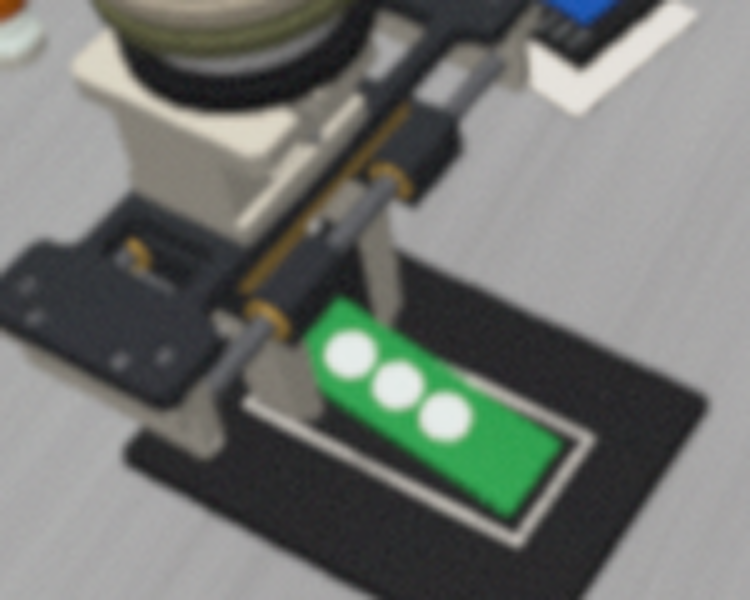

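The -x end has touched down inside the outline and the plate is pivoting with little force. Keep lowering, then check.

{"api": "send_rows", "payload": {"translation": [[0,0,2],[0,0,4],[0,0,6],[0,0,8],[0,0,10],[0,0,10]], "roll": [0,0,0,0,0,0], "grip": [1,1,1,1,1,1]}}

```text
clock: 13.7
position: [0.5546, 0.2259, 0.2014]
tool_rot: [0.0, 0.999, -0.053, -0.0]
ft_force: [0.6, -0.6, 0.2]
finger_gap: 0.0315
```

```bash
python3 - <<'E'
from gm import *
o=get_obs(); print(o["clock"],o["position"],o["ft_force"],o["finger_gap"],abs(o["qd"]).max())
s=fr("side"); crop(s,120,210,270,330,5,"s12.png")
E
```

```text
13.7 [0.55455953 0.22590009 0.20136071] [ 0.6477487  -0.64256507  0.1658548 ] 0.031470380587922946 0.005636313659993293
```

View pics/s12.png

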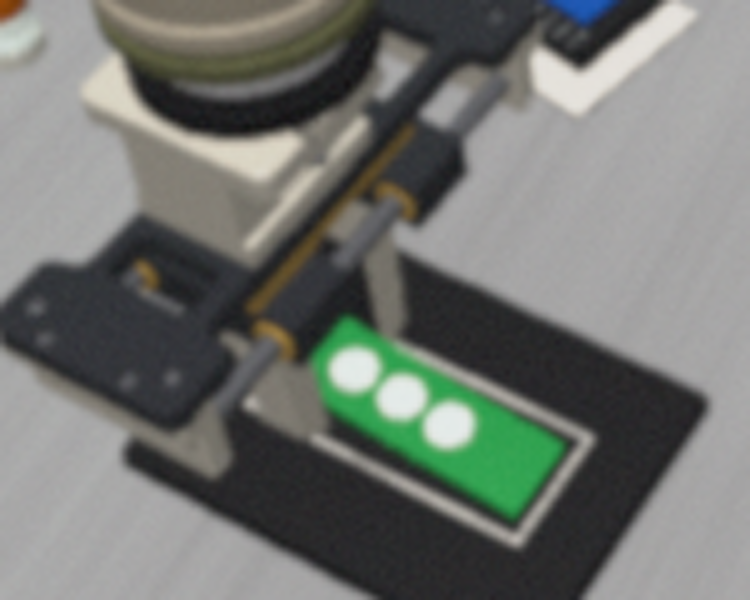

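Nearly flat now. Lower 1 mm more, ease the grip to 3 N so the end slides down, then open and rise.

{"api": "send_rows", "payload": {"translation": [[0,0,1],[0,0,1],[0,0,1]], "roll": [0,0,0], "grip": [1,1,1], "newtons": 3}}

```text
clock: 14.05
position: [0.5545, 0.2259, 0.2006]
tool_rot: [0.0, 0.999, -0.053, -0.0]
ft_force: [-0.4, 1.2, -0.8]
finger_gap: 0.0319
```

{"api": "send_rows", "payload": {"translation": [[0,0,0],[0,0,0],[0,0,0],[0,0,0],[0,0,0],[0,0,0],[0,0,-10],[0,0,-40],[0,0,-80],[0,0,-100],[0,0,-100]], "roll": [0,0,0,0,0,0,0,0,0,0,0], "grip": [-0.2,-0.4,-0.6,-0.8,-1,-1,-1,-1,-1,-1,-1]}}

```text
clock: 15.15
position: [0.5554, 0.226, 0.3043]
tool_rot: [-0.001, 0.999, -0.053, 0.002]
ft_force: [-0.2, 0.3, 0.1]
finger_gap: 0.0929
```

```bash
python3 - <<'E'
from gm import *
o=get_obs(); print(o["clock"],o["position"],o["ft_force"],o["finger_gap"],abs(o["qd"]).max())
s=fr("side"); crop(s,120,210,270,330,5,"s13.png"); t=fr("top"); crop(t,130,140,215,245,5,"t13.png"); w=fr("wrist"); crop(w,0,0,560,420,1,"w13.png"); np.savez("s13.npz",**s)
E
```

```text
15.15 [0.55538474 0.22602921 0.30433378] [-0.23301498  0.34212583  0.07696221] 0.09294241420076144 0.05132800332052364
```

View pics/s13.png

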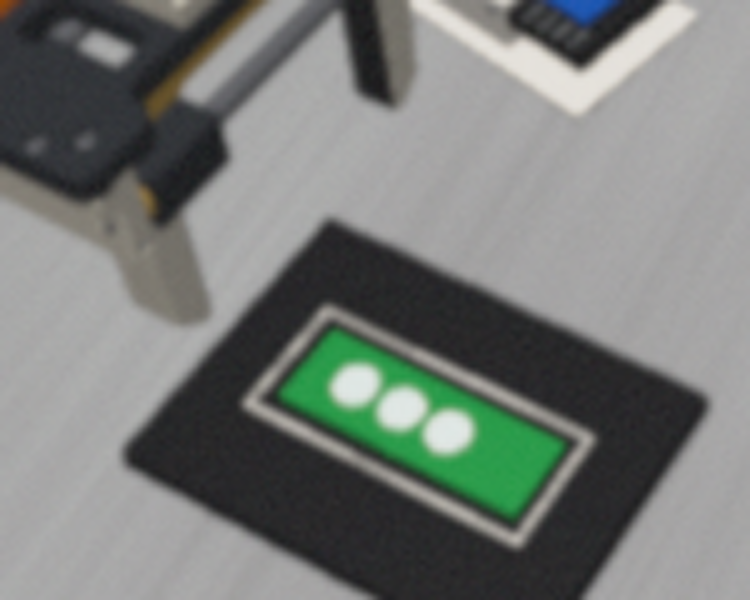

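View pics/t13.png

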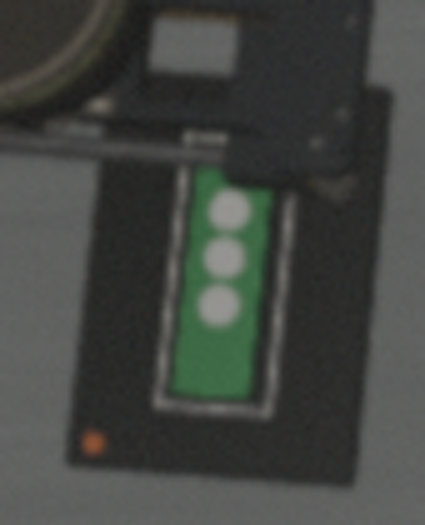

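The plate lies flat inside the outline with its length along it, and the gripper is clear. Final numeric check, including the blue plate and whether anything is still moving.

{"api": "send_rows", "payload": {"translation": [[0,0,0],[0,0,0],[0,0,0]], "roll": [0,0,0], "grip": [-1,-1,-1]}}

```text
clock: 15.6
position: [0.5546, 0.2258, 0.2999]
tool_rot: [0.0, 0.999, -0.053, -0.001]
ft_force: [0.2, -0.6, 0.6]
finger_gap: 0.0929
```

```bash
python3 - <<'E'
from gm import *
s=fr("side")
c,m=rect(s,(165,266,245,325),g(30)); q=m(quad(c)); A=np.array([onz(s,*p,.0155) for p in q])
print("plate",A.mean(0).round(4),np.linalg.norm(A-np.roll(A,1,0),axis=1).round(4),[round(float(np.degrees(np.arctan2(*(A[i]-A[i-1])[[1,0]]))),1) for i in range(4)], "outline (side) .5201 .2287 yaw -6.0")
b=lambda a:(a[...,2]-np.maximum(a[...,0],a[...,1]))>30
c,m=rect(s,(190,175,262,230),b); q=m(quad(c)); print("blue px",q.round(1).tolist())
o=get_obs(); print(o["clock"],o["ft_force"],abs(o["qd"]).max())
E
```

```text
plate [0.5189 0.2302 0.0155] [0.103  0.0351 0.1036 0.0365] [173.8, 84.7, -5.4, -96.3] outline (side) .5201 .2287 yaw -6.0
blue px [[249.2, 205.4], [236.3, 215.8], [209.7, 197.3], [220.4, 189.2]]
15.65 [-0.12417351 -0.05941218 -0.15881615] 0.003535105515577848
```

The plate is about 2 mm and under 1° off the outline. The blue plate's visible corners are unchanged; its far end is hidden by the arm. Handing in.

```bash
python3 -c "
from workcell import *
print(finish_job())"
```

```text
the job is handed in; nothing more can be done
None
```

The job is done and handed in at about 15.7 s of the 45 s allowed; `finish_job()` gave no verdict. I pressed the thumb end to its stop (12.5 N) and let go, and the plate stayed tipped. I then pinched it by its raised end, lifted it out, laid it on the warming plate by letting it pivot in the grip, and released it.

**Last checks**
- **Green plate:** it lies flat in the side view, its centre about 2 mm and its length less than 1° off the outline's.
- **Robot:** the gripper is open, clear of everything and at rest.
- **Blue plate:** its two near corners are within 0.4 px of where they started. The arm hid its far end in that view.

**Disagreements**
- **Wrist and top cameras:** they differed by about 4 mm on the green plate in its holder, so I used a value close to the wrist's.
- **Heights:** the raised end came out at 52 mm against about 53 mm expected. Wrist–top and close wrist–wrist pairs gave poor heights, partly because one crop was clipped, and I ignored them.
- **First side fit of the outline:** it was clipped, so I redid it. It then agreed with the top camera to about 2–3 mm.

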